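# Draw the strainer plate from its inclined housing and stand it to drain

## Task

Slide the copper strainer plate up by its folded lip, out of the green housing along its sloping guides, and stand it on the drain stand: bottom edge on the ledge, leaning back on the backrest, lip at the top and facing forward, the way it sat in the housing. Set it down gently and leave everything else where it is.

Things in the scene. Friction and masses are not known exactly. Their poses are not given: they have to be found in the camera images.
- housing: Fixed green inclined strainer housing, open at the top, 156 mm wide over its pipe flanges, about 145 mm tall; its front is -x. Origin on the bench under the slot floor; z up. The slot runs up and back, 30 degrees from vertical, leaning to +x. A spring pad 80 mm up the slope clamps the plate: 5 to 15 N to slide it; it stays where left while its lower end is below the pad.
- slot (a point): Middle of the slot floor, 20 mm above the bench; axes as the housing. Up the slope from here: two front guides over the outer 10 mm of the plate's side edges end at 100 mm; a front wall between them ends at 80 mm; above it the plate's face is open in front, 44 mm wide, then 67 mm wide above 100 mm. In front nothing stands out more than 30 mm from the slot.
- mouth (a point): Middle of the housing's open top, 142 mm up the slope from the slot floor, level with the top of the back wall (12 mm thick, behind the plate) and of two side cheeks, 12 mm thick and 67 mm apart, which project 30 mm in front and enclose the lip's ends at the start; axes as the housing.
- plate: Loose copper strainer plate, 64 wide (y) x 140 long (z) x 5 mm thick (x), 0.2 to 0.33 kg, with a folded lip of the same width along its top end: 5 mm thick, standing 25 mm out of the front face at right angles. Origin: middle of the bottom edge; z runs up the plate (leaning 30 degrees in the housing), -x out of its front face. At the start it is fully down, the lip level with the cheeks' top.
- lip (a point): Middle of the lip's front lower edge, 135 mm up the plate and 27.5 mm in front of its mid-plane; axes as the plate.
- stand: Fixed wooden drain stand, 170 mm wide, with a plain sloping backrest (150 mm wide, 85 mm long up the slope, leaning back to its +x by 30 degrees from vertical) and a ledge at right angles to it, 32 mm deep, its front edge 16 mm higher than the back. Front looks to its own -x. Origin on the bench below the point rest; z up.
- rest (a point): Inner corner of the drain stand, 38 mm above the bench, where the front face of the backrest meets the ledge, mid-width; axes as the stand.
- tee: brass pipe tee lying flat, 90 mm long, 40 mm tall. Origin at the middle of its underside. A bystander.
- valve: bronze radiator valve with a white cap, standing, 83 mm tall, 42 mm wide. Origin at the middle of its underside. A bystander.
- trap_nut: chrome trap nut (ring), 68 mm across, 22 mm tall. Origin at the middle of its underside. A bystander.
- hook_rail: rusty iron hook rail lying on its back, 180 mm long, hooks 30 mm tall. Origin at the middle of its underside. A bystander.
- wrench: steel wrench, 190 mm long, lying. Origin at the middle of its underside. A bystander.
- pipe_offcut: upright copper pipe offcut, 32 mm across, 120 mm tall. Origin at the middle of its underside. A bystander.
Not all that is in view belongs to the job. What is shaped like the plate but pink is not meant.

How it is judged:
On the way, in this order (a step that is already met when the one before it is completed fails the run):
1. The plate has slid up the guides by more than 40 mm with its lower end still in them (z of plate in the frame of housing between 0.0555 and 0.112 m and x of plate in the frame of housing between 0.012 and 0.064 m and y of plate in the frame of housing between -0.008 and 0.008 m and angle between the z axis of plate and the z axis of housing, either way round between 0.42 and 0.63 rad), for 0.1 s.
2. The plate is clear of the housing (distance between plate and housing above 0.17 m), for 0.1 s.
At the end, for the whole second after the job is handed in: The plate rests still on the drain stand: bottom edge on the ledge (within 30 mm of the backrest) and within 45 mm of mid-width, leaning back 24 to 46 degrees from vertical on the backrest, turned less than 11 degrees from it, lip up and to the front (x of plate in the frame of rest between -0.03 and 0.008 m and y of plate in the frame of rest between -0.045 and 0.045 m and z of plate in the frame of rest between -0.008 and 0.018 m and angle between the z axis of plate and the z axis of stand, either way round between 0.42 and 0.8 rad and angle between the y axis of plate and the y axis of stand, either way round below 0.2 rad and angle between plate's own z axis and vertical below 0.85 rad and x of lip in the frame of rest below 0.066 m and contact force between plate and stand above 0.3 N and linear speed of plate below 0.02 m/s); the robot touches nothing.
It fails at once if The plate is dropped or pressed on the drain stand with more than 25 N (contact force between plate and stand above 25 N).
It fails at once if One of the other loose things is moved by more than 30 mm (distance of any of tee, valve, trap_nut, hook_rail, wrench, pipe_offcut from where it was at the start of the episode above 0.03 m).
It also fails if it takes over 64 s, if anything falls off the work surface, if the arm or the gripper's body presses on something with over 40 N, if the wrist force passes 120 N, or if a joint passes its speed limit or range.

## Robot

A 6-joint arm with a two-finger parallel gripper is mounted at the origin on the work surface. World frame = base frame: x ahead of the robot, y to its left, z up, the work surface at z = 0. Lengths are in m, angles in rad, forces in N, time in s.
With the tool pointing down it reaches from about 0.3 to 0.775 m from the base axis. Payload 14.6 kg.
Tool frame: the origin (TCP) lies at the very end of the fingers, on their centre line; the grasp point (between the pads) lies 19 mm behind it; z points along the fingers, y is the line along which they close (so a half turn about z gives the same grasp; the last joint's range is limited). The gripper opens to 85 mm and grips with 20 to 120 N. Pads are 22 mm wide; open, the fingers measure 114 mm over their backs; the gripper's body (76 mm by 85 mm) begins 54 mm behind the grasp point. The pads swing forward as they close: fully open they stand 13 mm farther back than shut.
Start: joints at [1.072, 0.3, 1.521, -0, 1.321, -0.067], TCP at [0.23, 0.5, 0.231] pointing down, gripper open.
Joint ranges: [-3.03, 3.03], [-0.79, 2.21], [0.23, 2.52], [-1.04, 4.18], [0, 3.07], [-2.55, 2.55]. Speed limits (rad/s): [2.22, 2.22, 2.57, 3.14, 3.14, 3.14].

## Interface

Orientations are given as a unit quaternion [w, x, y, z].
In Python, from rig import * gives the robot as it stands.
- The arm moves only by the tool apply_moves, never from a script. Its arguments are lists of equal length, an entry for each row: "delta_pos": the shift along the tool's x, y, z each as a share of 0.4 m, from -1 to 1, a list of three; "rotation": the turn, a rotation vector about the tool's x, y, z each as a share of pi/2 rad, from -1 to 1, a list of three; "claw": the closure, from 0 (fully open) to 1 (shut). A call has 1 to 20 rows; each row shifts and turns the commanded pose from where the row before left it, along the tool's axes as they then stand; what a row does not reach is not made up. A row lasts 1/12 s, in which the tool goes at most 41.7 mm and 7.16 degrees, less where a joint would pass 70% of its speed; a pose out of reach is approached as far as the arm can. A call with a number of a shift or a turn outside -1 to 1 is refused whole. A call with a gripper value outside its range is refused whole. The fingers move at their own pace and stop on an object; the grip force is fixed at half the most. Time passes only in rows, so rows that do not move let the fingers close. It gives the time, the measured TCP pose, the force, the opening and the grip force at its end, in the units of the state.
- observe(): the state, without advancing time (a new reading comes with each control period).
- read_camera(name): name is "scene" or "top" or "wrist"; returns a dict with "pixels" (384x512x3 uint8, red, green, blue), "depth" (384x512 float32, m along the optical axis (not along the pixel's ray), 0 where there is no reading), "mtx" (3x3 intrinsics, pixels), "extrinsics" (4x4, takes a point from world to camera coordinates); the wrist camera has in their place "T_tool_cam" (4x4, takes a point from camera to tool coordinates, whose origin is the TCP and whose axes are the flange's). Camera axes: x right, y up, looking along -z (the intrinsics and any distortion apply to the point x, -y, -z); pixel columns grow to the right and rows downward; lengths in m; the calibration is good to about 2 mm. A picture is of the moment at which its call begins: read the wrist's pose just before it.
- hand_in(): hands the job in; it is judged then, once.
The state is a dict: "time": time; "q": joint angles; "qd": joint speeds; "joint_torque": joint torques, N m; "eef_pos": TCP position; "orientation": TCP orientation; "force": force on the tool from outside, world axes, zero at the start; "wrist_torque": the same for the moment, N m; "grip_width": finger opening in m; "grip_force": force on a finger pad.
Only numpy, scipy, OpenCV 4.12 (cv2) and the standard library are available. Lean on these libraries where they do the work, as an engineer would, in place of code of your own. Each camera call takes 0.05 s, during which the arm holds its last target. There are 200 camera calls.

## Working session

There is one attempt and no reset: what is moved stays moved. The work goes in short steps, Python scripts to look and compute and a tool call to move; the robot and the scene stay as the last step left them, time stands still between calls to the robot, and variables do not carry over. Pictures are saved under pics/ and viewed, at most 10 in all, crops included, and the job is handed in when it is done.

Besides the shell and the picture viewer there is one more tool, called after "Emit:" by a JSON object that holds its "fn" and its "kwargs". apply_moves: Moves the arm, as the interface text tells. Shift numbers are shares of 0.4 m and turn numbers shares of pi/2 rad, none past 1 either way. Its arguments: {"type":"object","properties":{"delta_pos":{"type":"array"},"rotation":{"type":"array"},"claw":{"type":"array"}},"required":["delta_pos","rotation","claw"]}

```bash
mkdir -p pics; ls
cat > h.py <<'E'
from rig import *
import numpy as np, cv2
def cloud(c):
    d=c["depth"];K=np.array(c["mtx"]);h,w=d.shape
    u,v=np.meshgrid(np.arange(w),np.arange(h))
    p=np.stack([(u-K[0,2])/K[0,0]*d,-(v-K[1,2])/K[1,1]*d,-d,np.ones_like(d)],-1)
    T=np.linalg.inv(np.array(c["extrinsics"]))
    P=(p@T.T)[...,:3]; P[d==0]=np.nan
    return P
def save(n,c,s=None):
    im=c["pixels"][...,::-1]
    if s: im=cv2.resize(im[s[1]:s[3],s[0]:s[2]],None,fx=s[4],fy=s[4],interpolation=cv2.INTER_CUBIC)
    cv2.imwrite("pics/"+n+".png",im)
E
python3 - <<'E'
from h import *
for n in("scene","top"):
    c=read_camera(n); save(n,c); np.savez(n,**{k:np.array(v) for k,v in c.items()})
    print(n,np.round(c["mtx"],1).tolist(),np.round(np.linalg.inv(c["extrinsics"]),3).tolist(),[k for k in c])
    P=cloud(c);print(np.nanmin(P,(0,1)),np.nanmax(P,(0,1)))
print(observe())
E
```

```text
pics
scene [[346.6, 0.0, 250.8], [0.0, 346.6, 190.0], [0.0, 0.0, 1.0]] [[-0.272, -0.761, 0.589, 1.081], [0.962, -0.217, 0.164, 0.152], [0.003, 0.611, 0.792, 0.847], [0.0, 0.0, 0.0, 1.0]] ['pixels', 'depth', 'mtx', 'extrinsics']
[-2.25201549 -2.17169508 -0.77425632] [1.12587756 1.1185558  0.52982067]
top [[365.6, 0.0, 258.0], [0.0, 365.6, 193.8], [0.0, 0.0, 1.0]] [[-0.025, 0.994, -0.105, 0.422], [-1.0, -0.025, 0.004, 0.025], [0.001, 0.105, 0.994, 1.028], [0.0, 0.0, 0.0, 1.0]] ['pixels', 'depth', 'mtx', 'extrinsics']
[ 0.00246908 -1.31931484 -0.76907691] [1.65610154 1.33396245 0.51571013]
{'time': 0.1, 'q': array([ 1.07242202e+00,  3.00407848e-01,  1.52149274e+00,  2.00444605e-05,
        1.32069493e+00, -6.65893712e-02]), 'qd': array([-7.75694090e-04, -8.16118853e-04, -3.05930753e-03,  2.42634835e-05,
        1.16305617e-03,  6.70168154e-04]), 'joint_torque': array([ 1.03291415e-03, -5.44377029e+01, -3.62375200e+01, -6.14213491e-05,
        2.99689709e-03,  6.18322383e-05]), 'eef_pos': array([0.23006935, 0.49935051, 0.23079338]), 'orientation': array([-1.49092736e-04,  2.14221663e-01,  9.76784944e-01, -4.78849568e-04]), 'force': array([-0.38472146, -0.77825991,  0.47066782]), 'wrist_torque': array([ 0.01329998,  0.03207503, -0.01708067]), 'grip_force': 0.0, 'grip_width': 0.0855397922681282}
```

View pics/scene.png

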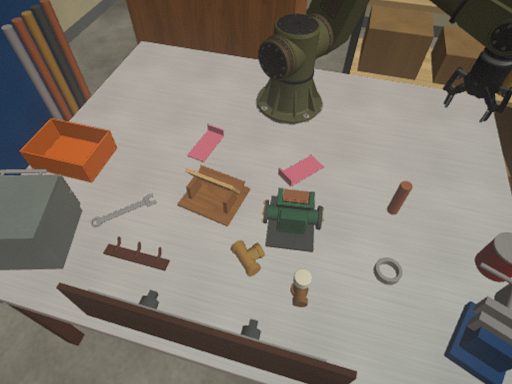

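View pics/top.png

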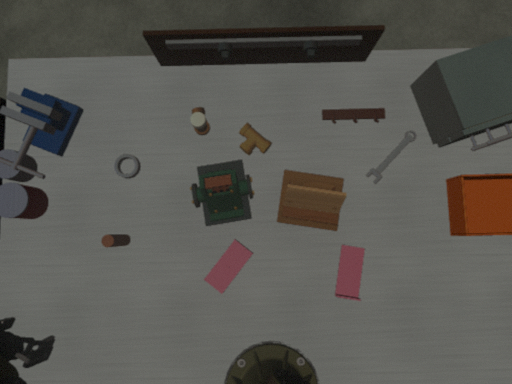

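The scene view shows the green housing at (294,215) with a copper lip at (296,196), and the wooden stand at (214,195). In the top view the housing is at (222,192) with the lip at (218,184), and the stand is at (312,200).

Plate candidates: copper in the housing at top (218,184), pink at (229,266) and pink at (350,272). Copper in the green housing fits the description and the pink ones are excluded. An enlarged crop will confirm this.

```bash
cat > m.py <<'E'
from h import *
T=dict(np.load("top.npz"));S=dict(np.load("scene.npz"))
E
python3 - <<'E'
from m import *
a=T["pixels"][150:240,180:360,::-1];b=S["pixels"][155:255,170:340,::-1]
a=cv2.resize(a,(720,360),interpolation=2);
b=cv2.resize(b,(380,224),interpolation=2)
b=cv2.resize(S["pixels"][160:255,255:335,::-1],(270,230));b2=cv2.resize(S["pixels"][160:225,170:255,::-1],(300,230))
bb=np.hstack([b2,b,np.zeros((230,150,3),np.uint8)])
cv2.imwrite("pics/crop.png",np.vstack([a,bb]))
P=cloud(T)
np.set_printoptions(linewidth=250,suppress=True)
print("z top mm housing rows160-224 step4, cols 190-256 step 4")
for name,c0,c1 in(("h",190,256),("s",276,346)):
  print(name)
  for r in range(160,232,3): 
    x=P[r,c0:c1:3]; print(r,round(float(np.nanmedian(x[:,0])),3),(x[:,2]*1000).round().astype(int))
print(P[190,190:256:6,1].round(3),P[190,276:346:6,1].round(3))
E
```

```text
z top mm housing rows160-224 step4, cols 190-256 step 4
h
160 0.629 [ 1  2  1  1  1  0  2  0  0  1  1  3  2  2  0 12 11 11  1  3  2  0]
163 0.619 [ 1  3  1 -1  0 -4  1 -3  3  8 11 11  9 12 12 13 10  5  0  2  0  2]
166 0.611 [ 2 -1  2 14 10 13 11  8 10 12  8 10 10  9 12 11 10 10 -2  2  0  2]
169 0.602 [                  -2                   -1                   -1                    5                    9                   10                   11                   11                    9 -9223372036854775808                    9
                   13                   93                   95                    9                  140                   12                    7                    2                    0                    3                    0]
172 0.592 [ -1  -1   4  12  10  11  96  96  95 141 140 138 142 141 141 141  10   7  11   0   1   3]
175 0.565 [  0   1   1 141 139 141 138 141 140 137 137 145 142 143 147 149  10  11  13  60   1  -4]
178 0.557 [ -2  -2   2 140 144 143 141 143 146 144 146 147 147 148 151 152  13  15  11  72  76   1]
181 0.549 [ -1   1   0  -2 149 14
[... 3509 characters left out ...]
                    8
                    1                    1]
217 0.459 [-3 10 10  9 50 51 55 54 56 53 56 52 56 51 50 48 52 48 45 45 44 -1  2  4]
220 0.451 [-1  9 11  8 14  8  7  9  8  9  8 51 50 53 52 53 50 51 53 55 45  3  1 -1]
223 0.444 [ 0 -1  3  2  6  6 10 11 10  8 10  4  6  8  4  7  9 49 52 53 56  1  1  0]
226 0.436 [ 1  0 -2  0  2  0  1  0 -1  0 -2  8  9 10  6  6  9  9  7  7  9 -1 -1  0]
229 0.428 [-2  0  2 -2  2  0  3  2  3  2 -1 -3 -4  3  0 -2  0  4  6 11  7  0  2  1]
[0.214 0.185 0.157 0.148 0.134 0.119 0.104 0.087 0.071 0.059 0.042] [-0.03  -0.046 -0.055 -0.07  -0.085 -0.1   -0.115 -0.13  -0.145 -0.161 -0.186 -0.214]<stdin>:14: RuntimeWarning: invalid value encountered in cast
```

View pics/crop.png

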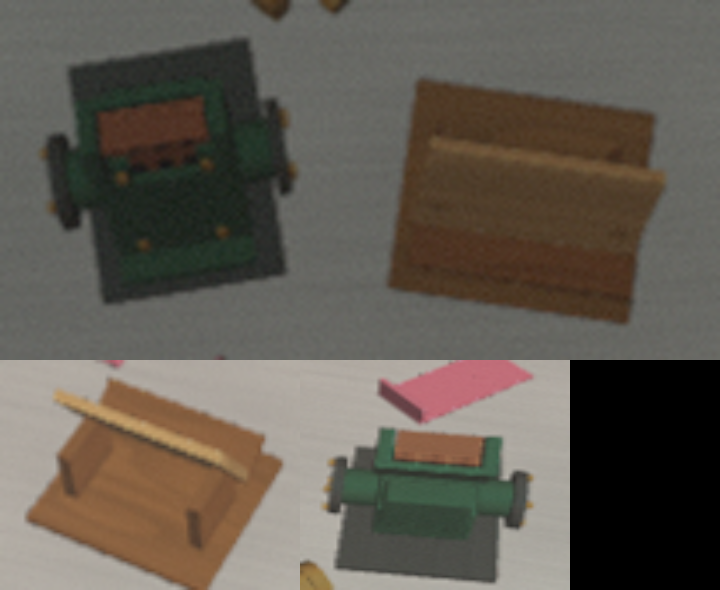

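The crop confirms it: the copper lip (crop top row, 150,125) sits in the green housing's mouth, its front faces the robot, and the stand's ledge also faces the robot. Next I measure yaws and key points by plane fits.

```bash
cat > meas.py <<'E'
from m import *
import rig
np.set_printoptions(suppress=True,precision=4)
print([k for k in dir(rig) if k[0]!='_'])
def plane(p):
    for i in range(5):
        c=p.mean(0);n=np.linalg.svd(p-c)[2][2];e=abs((p-c)@n);p=p[e<max(2.5*np.median(e),.002)]
    n*=np.sign(n[2]);return c,n,len(p),e.std()
for nm,C in(("top",T),("scene",S)):
    P=cloud(C);hsv=cv2.cvtColor(C["pixels"],cv2.COLOR_RGB2HSV).astype(int)
    box=lambda x0,x1,y0,y1,z0,z1:(P[...,0]>x0)&(P[...,0]<x1)&(P[...,1]>y0)&(P[...,1]<y1)&(P[...,2]>z0)&(P[...,2]<z1)
    cop=((hsv[...,0]<14)&(hsv[...,1]>90))
    H=box(.4,.65,0,.22,.12,.18)&cop; p=P[H]
    c,n,k,s=plane(p);print(nm,"lip n",n,"c",c,k,s, p.min(0),p.max(0))
    uv=np.argwhere(H);print(" px rows/cols",uv.min(0),uv.max(0))
    r=cv2.minAreaRect((p[:,:2]*1000).astype(np.float32));print(" rect",r)
    b=P[box(.4,.7,.0,.22,.006,.016)];print(" base rect",cv2.minAreaRect((b[:,:2]*1000).astype(np.float32)))
    b=P[box(.4,.65,-.25,-.02,.004,.014)];print(" stand base rect",cv2.minAreaRect((b[:,:2]*1000).astype(np.float32)))
    if nm=="top":
        q=P[box(.4,.65,.05,.16,.04,.09)];c,n,k,s=plane(q);print(" front n",n,"tilt",np.degrees(np.arccos(n[2])),"yaw",np.degrees(np.arctan2(-n[1],-n[0])),c,k,s)
        q=P[box(.4,.65,-.25,-.02,.062,.105)];cb,nb,k,s=plane(q);print(" backrest",nb,np.degrees(np.arccos(nb[2])),"yaw",np.degrees(np.arctan2(-nb[1],-nb[0])),cb,k,s,q.min(0),q.max(0))
        # ledge
        q=P[box(.4,.65,-.25,-.02,.038,.058)]; d=abs((q-cb)@nb); q=q[(d>.008)&(d<.03)];cl,nl,k,s=plane(q);print(" ledge",nl,np.degrees(np.arccos(nl[2])),cl,k,s)
        d=np.cross(nb,nl);d/=np.linalg.norm(d);A=np.vstack([nb,nl,d]);m=P[box(.4,.65,-.25,-.02,.06,.12)];
        t=(m-cb)@d;mid=cb+d*(np.percentile(t,1)+np.percentile(t,99))/2
        print(" rest",np.linalg.solve(A,[nb@cb,nl@cl,d@mid]),"width",np.ptp(np.percentile(t,[1,99])),"dir",d)
E
python3 meas.py
```

```text
['MotionError', 'hand_in', 'observe', 'read_camera']
top lip n [0.5011 0.0733 0.8623] c [0.5493 0.1186 0.1491] 238 0.0005144942213058185 [0.5314 0.0863 0.1332] [0.5655 0.1535 0.1587]
 px rows/cols [174 204] [188 231]
 rect ((548.4869384765625, 119.47577667236328), (27.646774291992188, 65.80866241455078), 7.107272624969482)
 base rect ((540.686767578125, 116.53321075439453), (172.51097106933594, 256.0537109375), 80.1134033203125)
 stand base rect ((524.955322265625, -134.83839416503906), (249.0686798095703, 229.23118591308594), 0.029853129759430885)
 front n [-0.798  -0.2327  0.5559] tilt 56.230176493112346 yaw 16.256284941910934 [0.5065 0.1089 0.0637] 411 0.0028410430757647874
 backrest [-0.8512  0.1506  0.5028] 59.816564330964255 yaw -10.031663997935064 [ 0.5066 -0.1236  0.0839] 624 0.0004865130257843256 [ 0.4807 -0.1994  0.062 ] [ 0.5581 -0.0492  0.105 ]
 ledge [ 0.4965 -0.0878  0.8636] 30.275756939353563 [ 0.4649 -0.1156  0.0481] 322 0.0005434296537190713
 rest [ 0.4807 -0.1195  0.0387] width 0.14743154733816183 dir [ 0.1742  0.9847 -0.    ]
scene lip n [0.4963 0.0762 0.8648] c [0.5486 0.1213 0.1491] 228 0.0006515864504282178 [0.5324 0.09   0.1223] [0.5641 0.1547 0.158 ]
 px rows/cols [189 283] [203 309]
 rect ((548.83935546875, 122.18180847167969), (25.758533477783203, 64.14313507080078), 7.414003849029541)
 base rect ((545.0452880859375, 103.01570892333984), (287.922607421875, 171.94581604003906), 3.5127620697021484)
 stand base rect ((525.0783081054688, -134.6932373046875), (249.37991333007812, 229.24501037597656), 0.17915242910385132)
```

Emit:
{"fn": "apply_moves", "kwargs": {"delta_pos": [[0, 0, -0.1], [0, 0, -0.1], [-0.072, -0.063, 0], [-0.072, -0.063, 0], [-0.072, -0.063, 0], [-0.072, -0.063, 0], [-0.072, -0.063, 0], [-0.072, -0.063, 0], [-0.072, -0.063, 0], [-0.072, -0.063, 0], [-0.072, -0.063, 0], [-0.072, -0.063, 0], [-0.072, -0.063, 0], [-0.072, -0.063, 0]], "rotation": [[0, 0, 0], [0, 0, 0], [0, 0, 0], [0, 0, 0], [0, 0, 0], [0, 0, 0], [0, 0, 0], [0, 0, 0], [0, 0, 0], [0, 0, 0], [0, 0, 0], [0, 0, 0], [0, 0, 0], [0, 0, 0]], "claw": [0, 0, 0, 0, 0, 0, 0, 0, 0, 0, 0, 0, 0, 0]}}

```text
time: 1.27
eef_pos: [0.4177, 0.0783, 0.3112]
orientation: [0.0, 0.214, 0.977, 0.0]
force: [1.4, 1.9, 1.0]
grip_width: 0.0854
grip_force: 0.0
```

Emit:
{"fn": "apply_moves", "kwargs": {"delta_pos": [[0, 0, 0], [0, 0, 0], [0, 0, 0], [0, 0, 0], [0, 0, 0], [0, 0, 0], [0, 0, 0], [0, 0, 0], [0, 0, 0], [0, 0, 0], [0, 0, 0], [0, 0, 0], [0, 0, 0], [0, 0, 0], [0, 0, 0]], "rotation": [[0, 0, 0.0707], [0, 0, 0.0707], [0, 0, 0.0707], [0, 0, 0.0707], [0, 0, 0.0707], [0, 0, 0.0707], [0, 0, 0.0707], [0, 0, 0.0707], [0, 0, 0.0707], [-0.0667, 0, 0], [-0.0667, 0, 0], [-0.0667, 0, 0], [-0.0667, 0, 0], [-0.0667, 0, 0], [0, 0, 0]], "claw": [0, 0, 0, 0, 0, 0, 0, 0, 0, 0, 0, 0, 0, 0, 0]}}

```text
time: 2.52
eef_pos: [0.4161, 0.0801, 0.3104]
orientation: [0.171, 0.633, 0.729, 0.197]
force: [-0.2, 0.1, -0.1]
grip_width: 0.0856
grip_force: 0.0
```

```bash
cat > g.py <<'E'
from h import *
from scipy.spatial.transform import Rotation as Ro
np.set_printoptions(suppress=True,precision=4)
def frame(yaw,lean=30):
    y=np.radians(yaw);a=np.radians(lean);e=np.array([np.cos(y),np.sin(y),0]);k=np.array([0,0,1.])
    z=np.sin(a)*e+np.cos(a)*k;x=np.cos(a)*e-np.sin(a)*k
    return np.stack([np.cross(z,x),z,x],1)   # tool x=y_p, y=z_p, z=x_p
def togo(p,R):
    o=observe();Rc=Ro.from_quat(np.roll(o["orientation"],-1)).as_matrix()
    d=Rc.T@(np.array(p)-o["eef_pos"]);r=Ro.from_matrix(Rc.T@R).as_rotvec()
    print("t",round(o["time"],2),"p",o["eef_pos"],"q",o["q"],"F",o["force"],"w",o["grip_width"],o["grip_force"])
    print("shift share",d/.4,"rot share",r/(np.pi/2))
E
python3 -c "
from g import *
togo([.4848,.111,.1835],frame(8))"
```

```text
t 2.52 p [0.4161 0.0801 0.3104] q [ 0.089  -0.3357  2.0394  0.0322  0.9108 -0.0635] F [-0.1775  0.0856 -0.1263] w 0.08559679299630889 0.0
shift share [ 0.0525 -0.0036  0.3652] rot share [-0.3306  0.     -0.    ]
```

Emit:
{"fn": "apply_moves", "kwargs": {"delta_pos": [[0.01, 0, 0.07], [0.01, 0, 0.07], [0, 0, 0], [0, 0, 0], [0, 0, 0], [0, 0, 0], [0, 0, 0], [0, 0, 0]], "rotation": [[0, 0, 0], [0, 0, 0], [-0.066, 0, 0], [-0.066, 0, 0], [-0.066, 0, 0], [-0.066, 0, 0], [-0.066, 0, 0], [0, 0, 0]], "claw": [0.5, 0.5, 0.5, 0.5, 0.5, 0.5, 0.5, 0.5]}}

```text
time: 3.18
eef_pos: [0.4435, 0.0939, 0.2607]
orientation: [0.316, 0.572, 0.661, 0.369]
force: [-0.1, -0.4, 0.1]
grip_width: 0.043
grip_force: 0.0
```

```bash
python3 -c "
from g import *
togo([.4848,.111,.1835],frame(8))"
```

```text
t 3.18 p [0.4435 0.0939 0.2607] q [ 0.11   -0.3417  2.361   0.2964  0.1131 -0.3103] F [-0.1103 -0.3825  0.149 ] w 0.04300369724733926 0.0
shift share [ 0.0264 -0.1067  0.1941] rot share [-0.0209 -0.005  -0.    ]
```

```bash
cat > kin.py <<'E'
from g import *
from scipy.optimize import least_squares
D=[((.3004,1.5215,1.3207),(.5498,.2308)),((-.3357,2.0394,.9108),(.4237,.3104)),((-.3417,2.361,.1085),(.4533,.2607))]
def fk(q,P):
    a,h,L2,L3,e,Lt=P;s=q[0]+q[1];t=s+q[2]
    return np.array([a+L2*np.sin(q[0])+L3*np.sin(s)+e*np.cos(s)+Lt*np.sin(t),h+L2*np.cos(q[0])+L3*np.cos(s)-e*np.sin(s)+Lt*np.cos(t)])
A=np.vstack([np.array([fk(q,v) for v in np.eye(6)]).T for q,_ in D]);b=np.concatenate([x for _,x in D])
print(np.linalg.svd(A)[1])
P=least_squares(lambda v:np.r_[A@v-b,.01*(v-[0,.35,.4,.4,0,.25])],np.zeros(6)).x;print(P)
for r,z in((.47,.2607),(.498,.1835),(.52,.2),(.566,.1435),(.6,.22),(.64,.28)):
    s=least_squares(lambda q:np.r_[fk(q,P)-[r,z],sum(q)-2.094],[-.2,2.2,.1]);print(r,z,s.x,s.cost)
E
python3 kin.py
```

```text
[3.3592 2.4821 0.6744 0.2674 0.1532 0.0706]
[0.0014 0.2233 0.423  0.4478 0.0415 0.2451]
0.47 0.2607 [-0.2889  2.345   0.0378] 7.855421903960543e-23
0.498 0.1835 [-0.0234  2.3597 -0.2423] 2.9097652336972327e-24
0.52 0.2 [-0.0139  2.296  -0.1882] 2.3721544309921477e-27
0.566 0.1435 [ 0.2282  2.2139 -0.3481] 1.2394124659921607e-23
0.6 0.22 [ 0.1228  2.0879 -0.1166] 7.29681546187463e-27
0.64 0.28 [0.1107 1.934  0.0494] 1.5071847803032366e-25
```

```bash
cat > ik.py <<'E'
from kin import *
def FK(q):
    R=Ro.from_euler("ZYZYZ",[q[0],q[1]+q[2],q[3],q[4],q[5]+np.pi/2]).as_matrix()if 0 else (Ro.from_euler("Z",q[0])*Ro.from_euler("Y",q[1]+q[2])*Ro.from_euler("Z",q[3])*Ro.from_euler("Y",q[4])*Ro.from_euler("Z",q[5]+np.pi/2)).as_matrix()
    s=q[1]+q[2];r,z=fk((q[1],q[2],0),np.r_[P[:5],0]);return np.array([r*np.cos(q[0]),r*np.sin(q[0]),z])+P[5]*R[:,2],R
lo=[-3.03,-.79,.23,-1.04,0,-2.55];hi=[3.03,2.21,2.52,4.18,3.07,2.55]
def IK(p,R,q0):
    f=lambda q:np.r_[(FK(q)[0]-p)*5,(FK(q)[1]-R).ravel()]
    s=least_squares(f,np.clip(q0,np.array(lo)+.01,np.array(hi)-.01),bounds=(lo,hi));return s.x,s.cost
def gam(Rt,g,flip=0): # yaw tool about plate z (tool y) by g deg left
    R=Rt@Ro.from_euler("Y",g,degrees=True).as_matrix()
    return R@Ro.from_euler("Z",180*flip,degrees=True).as_matrix()
if __name__=="__main__":
    o=observe();p,R=FK(o["q"]);print("chk",p-o["eef_pos"],np.abs(R-Ro.from_quat(np.roll(o["orientation"],-1)).as_matrix()).max())
    F=frame(8);G=np.array([.5534,.1206,.1435]);Fs=frame(-10)
    pl=np.array([.481,-.1195,.0387])+.1375*Fs[:,1]-.0085*Fs[:,2]
    for g in(20,28,-25):
      for fl in(0,1):
        print("gamma",g,fl,gam(F,g)[:,2])
        q=np.array([.1,0,2.2,1.6 if g>0 else -.9,.4,-1.6+3.14*fl])
        for nm,pp,RR in(("pre",G-.08*gam(F,g)[:,2],F),("grasp",G,F),("l45",G+.045*F[:,1],F),("l100",G+.1*F[:,1],F),("l160",G+.16*F[:,1],F),("plup",pl+.12*Fs[:,1]-.03*Fs[:,2],Fs),("place",pl,Fs)):
            q,c=IK(pp,gam(RR,g,fl),q);print(nm,q,"%.1e"%c)
E
python3 ik.py
```

```text
[3.3592 2.4821 0.6744 0.2674 0.1532 0.0706]
[0.0014 0.2233 0.423  0.4478 0.0415 0.2451]
0.47 0.2607 [-0.2889  2.345   0.0378] 7.855421903960543e-23
0.498 0.1835 [-0.0234  2.3597 -0.2423] 2.9097652336972327e-24
0.52 0.2 [-0.0139  2.296  -0.1882] 2.3721544309921477e-27
0.566 0.1435 [ 0.2282  2.2139 -0.3481] 1.2394124659921607e-23
0.6 0.22 [ 0.1228  2.0879 -0.1166] 7.29681546187463e-27
0.64 0.28 [0.1107 1.934  0.0494] 1.5071847803032366e-25
chk [ 0.0061 -0.0361  0.0002] 5.551115123125783e-16
gamma 20 0 [ 0.7583  0.452  -0.4698]
pre [-0.0856  0.0554  2.3128  1.915   0.5791 -2.1062] 6.0e-31
grasp [ 0.0267  0.272   2.1808  2.1718  0.5506 -2.3108] 1.5e-20
l45 [ 0.0332  0.2203  2.11    1.9927  0.4865 -2.0994] 2.6e-21
l100 [ 0.0402  0.1802  2.0113  1.7332  0.4409 -1.8048] 1.4e-18
l160 [ 0.0469  0.161   1.8899  1.4342  0.4333 -1.4715] 7.5e-19
plup [-0.4681  0.0755  1.9897  1.4106  0.6067 -1.5525] 4.2e-31
place [-0.4943  0.2398  2.1557  1.8548  0.6494 -2.1163] 5.4e-22
gamma 20 1 [ 0.7583  0.452  -0.4698]
pre [-0.0856  0.0554  2.3128  1.915   0.5791  1.0354] 5.6e-25
grasp [0.0267 0.272  2.1808 2
[... 1515 characters left out ...]
0.4198  0.1978  1.8298 -1.04    0.6708  1.2341] 4.8e-02
l160 [ 0.4135  0.2014  1.7389 -1.04    0.6981  1.1818] 2.5e-02
plup [-0.0513  0.0346  1.9309 -1.04    0.5485  1.1065] 2.3e-02
place [-0.0806  0.1147  2.0431 -1.04    0.4482  1.169 ] 9.3e-02
gamma -25 1 [ 0.8361 -0.3093 -0.4532]
pre [ 0.1771 -0.0632  2.279   1.1268  0.      2.0626] 2.7e-01
grasp [0.1346 0.1459 2.1215 0.9634 0.     2.2137] 2.4e-01
l45 [0.1341 0.1318 2.077  0.8094 0.     2.3545] 2.2e-01
l100 [0.134  0.123  2.0155 0.5993 0.     2.5492] 2.1e-01
l160 [0.1344 0.123  1.9406 0.5872 0.     2.545 ] 2.1e-01
plup [-0.2977 -0.0042  2.0703  0.5267  0.      2.5493] 1.3e-01
place [-0.3009  0.0866  2.1493  0.5607  0.      2.5417] 1.5e-01
```

Emit:
{"fn": "apply_moves", "kwargs": {"delta_pos": [[0, 0, 0], [0, 0, 0], [0, 0, 0], [0, 0, 0], [0, 0, 0], [0, 0, 0], [0, 0, 0], [0, 0, 0], [0, 0, 0], [0, 0, 0], [0, 0, 0], [0, 0, 0]], "rotation": [[0, 0.02, 0], [0, 0.02, 0], [0, 0.02, 0], [0, 0.02, 0], [0, 0.02, 0], [0, 0.03, 0], [0, 0.03, 0], [0, 0.03, 0], [0, 0.03, 0], [0, 0.03, 0], [0, 0, 0], [0, 0, 0]], "claw": [0.5, 0.5, 0.5, 0.5, 0.5, 0.5, 0.5, 0.5, 0.5, 0.5, 0.5, 0.5]}}

```text
time: 4.18
eef_pos: [0.4439, 0.0929, 0.2611]
orientation: [0.193, 0.501, 0.707, 0.46]
force: [0.5, 0.0, 0.0]
grip_width: 0.0425
grip_force: 0.0
```

```bash
sed -i 's/^print(np.lin.*$//; s/;print(P)$//; /^for r,z in/,$d' kin.py
cat > tg.py <<'E'
from ik import *
F=frame(8);Fs=frame(-10);g=22
Pm=np.array([.549,.120,.149])-.0025*F[:,1]           # lip middle
G=Pm+.003*F[:,2]+.004*F[:,0];RG=gam(F,g)
pre=G-.08*RG[:,2]
E
python3 -c "
from tg import *
print(G);togo(pre,RG)"
```

```text
[0.5498 0.1241 0.1453]
t 4.18 p [0.4439 0.0929 0.2611] q [-0.2102 -0.2718  2.3303  1.3231  0.6674 -1.491 ] F [0.4511 0.0095 0.0465] w 0.04253470085887603 0.0
shift share [-0.1024 -0.1057  0.1756] rot share [-0.0251  0.0166 -0.0098]
```

Emit:
{"fn": "apply_moves", "kwargs": {"delta_pos": [[0, 0, 0], [-0.017, -0.018, 0.029], [-0.017, -0.018, 0.029], [-0.017, -0.018, 0.029], [-0.017, -0.018, 0.029], [-0.017, -0.018, 0.029], [-0.017, -0.018, 0.029], [0, 0, 0], [0, 0, 0]], "rotation": [[-0.025, 0.0166, -0.0098], [0, 0, 0], [0, 0, 0], [0, 0, 0], [0, 0, 0], [0, 0, 0], [0, 0, 0], [0, 0, 0], [0, 0, 0]], "claw": [0.5, 0.5, 0.5, 0.5, 0.5, 0.5, 0.5, 0.5, 0.5]}}

```text
time: 4.93
eef_pos: [0.4921, 0.0887, 0.1834]
orientation: [0.197, 0.485, 0.704, 0.479]
force: [-0.4, -0.2, -0.4]
grip_width: 0.0425
grip_force: 0.0
```

```bash
python3 -c "
from tg import *
togo(pre,RG)
c=read_camera('wrist');save('wr',c);print(c['T_tool_cam'].round(3).tolist())
c=read_camera('top');save('t2',c,(170,120,290,230,4))"
```

```text
t 4.93 p [0.4921 0.0887 0.1834] q [-0.2132  0.0592  2.3056  1.7588  0.6959 -2.0384] F [-0.4103 -0.1646 -0.3795] w 0.042467742840748605 0.0
shift share [-0.0053 -0.005  -0.0059] rot share [ 0.0001 -0.0007  0.0002]
[[-0.001, 0.952, 0.305, 0.079], [1.0, 0.001, -0.0, 0.001], [-0.0, 0.305, -0.952, -0.143], [0.0, 0.0, 0.0, 1.0]]
```

View pics/wr.png

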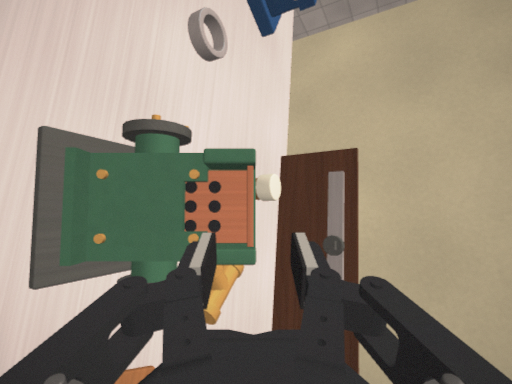

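The wrist view shows the lip edge-on at cols 247–254, rows 167–245. The fingers at cols 215 and 290 straddle it, so I approach.

Emit:
{"fn": "apply_moves", "kwargs": {"delta_pos": [[-0.005, -0.005, 0.02], [0, 0, 0.024], [0, 0, 0.024], [0, 0, 0.024], [0, 0, 0.024], [0, 0, 0.024], [0, 0, 0.02], [0, 0, 0.018], [0, 0, 0.016], [0, 0, 0]], "rotation": [[0, 0, 0], [0, 0, 0], [0, 0, 0], [0, 0, 0], [0, 0, 0], [0, 0, 0], [0, 0, 0], [0, 0, 0], [0, 0, 0], [0, 0, 0]], "claw": [0.5, 0.5, 0.5, 0.5, 0.5, 0.5, 0.5, 0.5, 0.5, 0.5]}}

```text
time: 5.87
eef_pos: [0.5505, 0.1238, 0.1457]
orientation: [0.198, 0.485, 0.704, 0.479]
force: [0.4, 0.1, -0.4]
grip_width: 0.043
grip_force: 0.0
```

```bash
python3 -c "
from tg import *
togo(G,RG)
c=read_camera('wrist');save('wr2',c)"
```

```text
t 5.87 p [0.5505 0.1238 0.1457] q [-0.084   0.2704  2.1817  1.9985  0.6394 -2.2197] F [ 0.3989  0.0797 -0.4297] w 0.042988137266827625 0.0
shift share [ 0.0014 -0.0015 -0.0004] rot share [0.0015 0.0005 0.0009]
```

View pics/wr2.png

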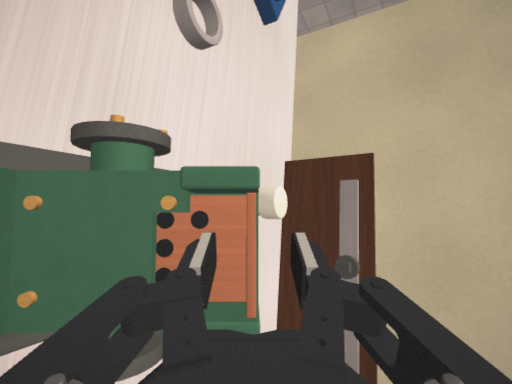

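The lip (cols 247–256, rows 192–318) is centred between the fingers (cols 213–295). I close now.

Emit:
{"fn": "apply_moves", "kwargs": {"delta_pos": [[0, 0, 0], [0, 0, 0], [0, 0, 0], [0, 0, 0], [0, 0, 0], [0, 0, 0], [0, 0, 0], [0, 0, 0]], "rotation": [[0, 0, 0], [0, 0, 0], [0, 0, 0], [0, 0, 0], [0, 0, 0], [0, 0, 0], [0, 0, 0], [0, 0, 0]], "claw": [0.7, 0.8, 0.85, 0.9, 1, 1, 1, 1]}}

```text
time: 6.58
eef_pos: [0.5499, 0.1232, 0.1456]
orientation: [0.199, 0.486, 0.704, 0.479]
force: [-4.5, -3.7, 0.6]
grip_width: 0.0033
grip_force: 61.5
```

Emit:
{"fn": "apply_moves", "kwargs": {"delta_pos": [[0, 0.008, 0], [0, 0.015, 0], [0, 0.02, 0], [0, 0.02, 0], [0, 0.02, 0], [0, 0.02, 0], [0, 0.02, 0], [0, 0.02, 0], [0, 0, 0], [0, 0, 0]], "rotation": [[0, 0, 0], [0, 0, 0], [0, 0, 0], [0, 0, 0], [0, 0, 0], [0, 0, 0], [0, 0, 0], [0, 0, 0], [0, 0, 0], [0, 0, 0]], "claw": [1, 1, 1, 1, 1, 1, 1, 1, 1, 1]}}

```text
time: 7.42
eef_pos: [0.5783, 0.1274, 0.1956]
orientation: [0.199, 0.485, 0.704, 0.479]
force: [-0.9, -0.6, 0.9]
grip_width: 0.003
grip_force: 61.1
```

```bash
python3 -c "
from tg import *
togo(G+.057*F[:,1],RG)
c=read_camera('scene');P=cloud(c);h=cv2.cvtColor(c['pixels'],cv2.COLOR_RGB2HSV).astype(int)
m=(h[...,0]<14)&(h[...,1]>90)&(P[...,0]>.5)&(P[...,0]<.7)&(P[...,1]>.05)&(P[...,1]<.19)&(P[...,2]>.13);print(m.sum(),P[m].min(0),P[m].max(0))
save('s3',c,(220,110,380,230,5))"
```

```text
t 7.42 p [0.5783 0.1274 0.1956] q [-0.0688  0.2068  2.0907  1.8055  0.5788 -1.971 ] F [-0.8727 -0.5574  0.8705] w 0.0029612767033550405 61.11637830734253
shift share [ 0.0016 -0.0022  0.0013] rot share [0.002  0.0007 0.0009]
291 [0.5527 0.0927 0.1306] [0.5935 0.1575 0.2082]
```

View pics/s3.png

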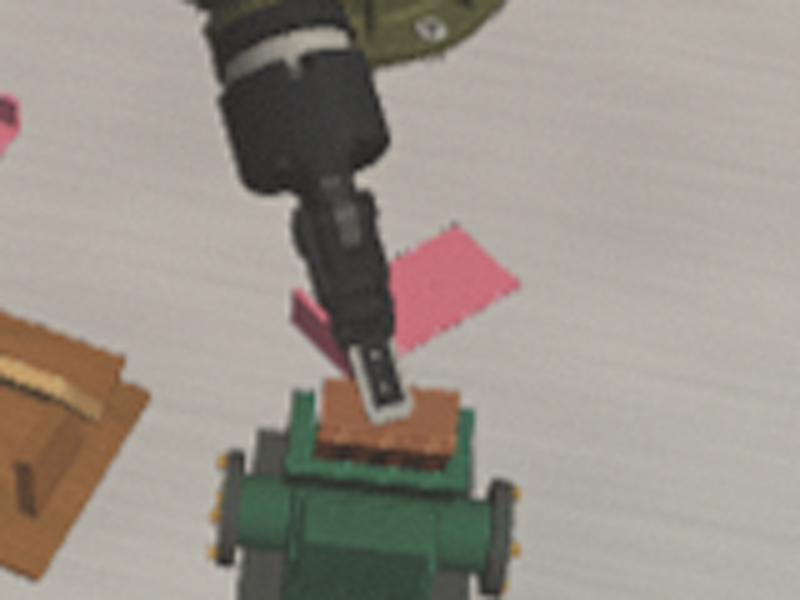

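Emit:
{"fn": "apply_moves", "kwargs": {"delta_pos": [[0, 0.02, 0], [0, 0.02, 0], [0, 0.02, 0], [0, 0.02, 0], [0, 0.02, 0], [0, 0.02, 0], [0, 0.02, 0], [0, 0.02, 0], [0, 0.02, 0], [0, 0.025, 0], [0, 0.025, 0], [0, 0.025, 0], [0, 0.025, 0], [0, 0.025, 0], [0, 0.025, 0], [0, 0, 0]], "rotation": [[0, 0, 0], [0, 0, 0], [0, 0, 0], [0, 0, 0], [0, 0, 0], [0, 0, 0], [0, 0, 0], [0, 0, 0], [0, 0, 0], [0, 0, 0], [0, 0, 0], [0, 0, 0], [0, 0, 0], [0, 0, 0], [0, 0, 0], [0, 0, 0]], "claw": [1, 1, 1, 1, 1, 1, 1, 1, 1, 1, 1, 1, 1, 1, 1, 1]}}

```text
time: 8.8
eef_pos: [0.6439, 0.1366, 0.3113]
orientation: [0.199, 0.485, 0.704, 0.48]
force: [-0.1, -0.4, -1.9]
grip_width: 0.0035
grip_force: 60.8
```

```bash
cat >> tg.py <<'E'
RS=gam(Fs,g);rest=np.array([.481,-.1195,.0387])
def pl(x,z,y=0,dx=0,dz=0,dy=0): # TCP for plate bottom at (x,y,z) along stand-slope axes from rest
    return rest+Fs@np.array([y+.004+dy,z+.1375+dz,x-.0095+dx])
E
python3 -c "
from tg import *
W=pl(-.03,.14,0);W[1]=-.27;print(W)
togo(W,RG);togo(W,RS);print(IK(W,RS,observe()['q']))"
```

```text
[ 0.5846 -0.27    0.2988]
t 8.8 p [0.6439 0.1366 0.3113] q [-0.0391  0.1573  1.8244  1.318   0.5559 -1.379 ] F [-0.0852 -0.4047 -1.9157] w 0.0034574204502056884 60.82976818084717
shift share [-0.8267 -0.1705 -0.5862] rot share [0.0026 0.0006 0.0014]
t 8.8 p [0.6439 0.1366 0.3113] q [-0.0391  0.1573  1.8244  1.318   0.5559 -1.379 ] F [-0.0852 -0.4047 -1.9157] w 0.0034574204502056884 60.82976818084717
shift share [-0.8267 -0.1705 -0.5862] rot share [-0.0347 -0.1728  0.0937]
(array([-0.7162,  0.248 ,  1.744 ,  1.2791,  0.8747, -1.5227]), np.float64(1.9362280922092555e-22))
```

Emit:
{"fn": "apply_moves", "kwargs": {"delta_pos": [[-0.03, -0.006, -0.021], [-0.059, -0.012, -0.042], [-0.059, -0.012, -0.042], [-0.059, -0.012, -0.042], [-0.059, -0.012, -0.042], [-0.059, -0.012, -0.042], [-0.059, -0.012, -0.042], [-0.059, -0.012, -0.042], [-0.059, -0.012, -0.042], [-0.059, -0.012, -0.042], [-0.059, -0.012, -0.042], [-0.059, -0.012, -0.042], [-0.059, -0.012, -0.042], [-0.059, -0.012, -0.042], [-0.03, -0.006, -0.021], [0, 0, 0], [0, 0, 0], [0, 0, 0], [0, 0, 0]], "rotation": [[0, 0, 0], [0, 0, 0], [0, 0, 0], [0, 0, 0], [0, 0, 0], [0, 0, 0], [0, 0, 0], [0, 0, 0], [0, 0, 0], [0, 0, 0], [0, 0, 0], [0, 0, 0], [0, 0, 0], [0, 0, 0], [0, 0, 0], [-0.0116, -0.0576, 0.0312], [-0.0116, -0.0576, 0.0312], [-0.0116, -0.0576, 0.0312], [0, 0, 0]], "claw": [1, 1, 1, 1, 1, 1, 1, 1, 1, 1, 1, 1, 1, 1, 1, 1, 1, 1, 1]}}

```text
time: 10.38
eef_pos: [0.5833, -0.2689, 0.2982]
orientation: [0.27, 0.592, 0.618, 0.441]
force: [0.0, 1.3, -2.4]
grip_width: 0.0036
grip_force: 60.8
```

```bash
cat > held.py <<'E'
from tg import *
def plane(p):
    for i in range(6):
        c=p.mean(0);n=np.linalg.svd(p-c)[2][2];e=abs((p-c)@n);p=p[e<max(2.5*np.median(e),.002)]
    return c,n*np.sign(n[2]),len(p)
W=pl(-.03,.14,0);W[1]=-.27;togo(W,RS)
o=observe();T0=o["eef_pos"];R=Ro.from_quat(np.roll(o["orientation"],-1)).as_matrix()@Ro.from_euler("Y",-g,degrees=True).as_matrix()
for n in("top","scene"):
    c=read_camera(n);P=cloud(c);h=cv2.cvtColor(c['pixels'],cv2.COLOR_RGB2HSV).astype(int)
    L=(P-T0)@R   # y_p, z_p, x_p relative to TCP
    m=(h[...,0]<14)&(h[...,1]>90)&(np.abs(L)<[.06,.17,.05]).all(-1)
    q=L[m];print(n,m.sum(),"y",np.percentile(q[:,0],[1,99]),"z",np.percentile(q[:,1],[1,99]),"x",np.percentile(q[:,2],[1,99]))
    t=q[q[:,1]>-.003];
    if len(t)>30: cc,nn,k=plane(t);print(" lip plane c",cc,"n",nn,k)
    t=q[q[:,1]<-.012]
    if len(t)>30: cc,nn,k=plane(t);print(" body plane c",cc,"n",nn,k)
save('s4',c,(130,90,330,240,4))
E
python3 held.py
```

```text
t 10.38 p [ 0.5833 -0.2689  0.2982] q [-0.7887  0.2432  1.7503  1.2644  0.9341 -1.5455] F [ 0.0397  1.2687 -2.4384] w 0.003609019418474512 60.81449747085571
shift share [-0.0029  0.0032  0.0016] rot share [-0.0006  0.0022 -0.0018]
top 983 y [-0.0328  0.0283] z [-0.1335  0.0157] x [-0.0172  0.011 ]
 lip plane c [ 0.0054  0.0037 -0.0017] n [-0.0045 -1.      0.0057] 167
 body plane c [ 0.0005 -0.0809  0.0085] n [0.0024 0.0014 1.    ] 730
scene 301 y [-0.031   0.0306] z [-0.1265  0.0064] x [-0.0163  0.0113]
 lip plane c [ 0.0018  0.0036 -0.0006] n [0.0058 0.9997 0.0234] 200
 body plane c [ 0.0236 -0.0629  0.0101] n [0.0441 0.     0.999 ] 60
```

View pics/s4.png

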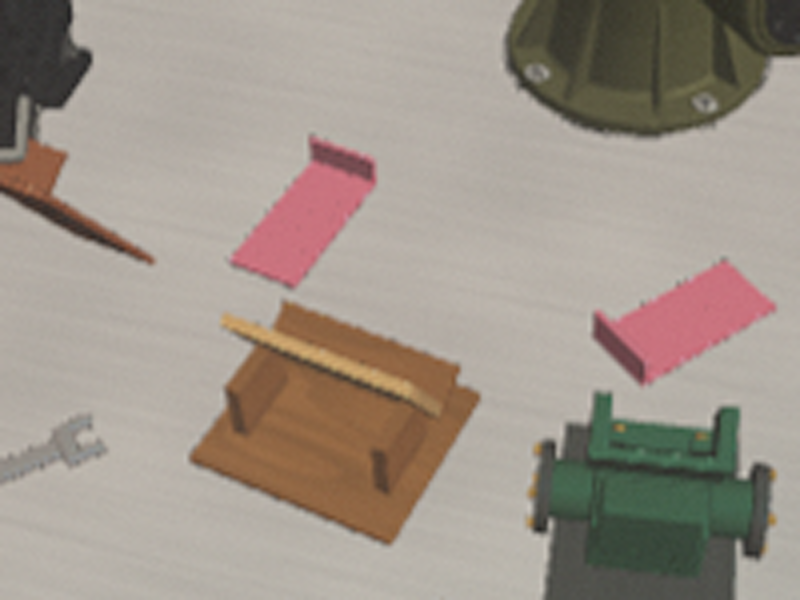

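The plate is held square to the tool. The stand (crop 330,420) is clear and the housing is empty, so I move over the stand next.

```bash
python3 -c "
from tg import *
k=dict(dx=-.0015,dz=-.0012,dy=-.003)
a=pl(-.03,.14,**k);b=pl(-.010,.03,**k)
print(a,b,RS.T@(b-a)/.4);togo(a,RS)"
```

```text
[ 0.5823 -0.1363  0.2985] [ 0.5452 -0.1298  0.1932] [-0.0187 -0.275   0.0464]
t 10.48 p [ 0.5838 -0.2695  0.2989] q [-0.7904  0.2468  1.7442  1.2615  0.9427 -1.5476] F [ 0.9308  1.0565 -1.9852] w 0.0034712105696088117 60.806894302368164
shift share [ 0.323  -0.031   0.0746] rot share [-0.0011 -0.0018  0.0013]
```

Emit:
{"fn": "apply_moves", "kwargs": {"delta_pos": [[0.032, -0.003, 0.007], [0.052, -0.005, 0.012], [0.052, -0.005, 0.012], [0.052, -0.005, 0.012], [0.052, -0.005, 0.012], [0.052, -0.005, 0.012], [0.031, -0.003, 0.008], [-0.002, -0.034, 0.006], [-0.002, -0.034, 0.006], [-0.002, -0.034, 0.006], [-0.002, -0.034, 0.006], [-0.002, -0.034, 0.006], [-0.002, -0.034, 0.006], [-0.002, -0.034, 0.006], [-0.002, -0.034, 0.005], [0, 0, 0], [0, 0, 0]], "rotation": [[0, 0, 0], [0, 0, 0], [0, 0, 0], [0, 0, 0], [0, 0, 0], [0, 0, 0], [0, 0, 0], [0, 0, 0], [0, 0, 0], [0, 0, 0], [0, 0, 0], [0, 0, 0], [0, 0, 0], [0, 0, 0], [0, 0, 0], [0, 0, 0], [0, 0, 0]], "claw": [1, 1, 1, 1, 1, 1, 1, 1, 1, 1, 1, 1, 1, 1, 1, 1, 1]}}

```text
time: 11.9
eef_pos: [0.5466, -0.1297, 0.1941]
orientation: [0.269, 0.59, 0.62, 0.442]
force: [0.0, 0.9, -2.2]
grip_width: 0.0036
grip_force: 60.8
```

```bash
python3 -c "
from tg import *
k=dict(dx=-.0015,dz=-.0012,dy=-.003)
togo(pl(-.010,.03,**k),RS);togo(pl(-.005,.0,**k),RS)
c=read_camera('top');save('t5',c,(250,140,380,240,5))"
```

```text
t 11.9 p [ 0.5466 -0.1297  0.1941] q [-0.5992  0.1864  2.1184  1.6309  0.7389 -1.9354] F [ 0.0137  0.8652 -2.2279] w 0.003608837667119903 60.80315887928009
shift share [-0.0002 -0.0035 -0.0021] rot share [-0.0012 -0.0005 -0.0003]
t 11.9 p [ 0.5466 -0.1297  0.1941] q [-0.5992  0.1864  2.1184  1.6309  0.7389 -1.9354] F [ 0.0137  0.8652 -2.2279] w 0.003608837667119903 60.80315887928009
shift share [-0.0049 -0.0785  0.0096] rot share [-0.0012 -0.0005 -0.0003]
```

View pics/t5.png

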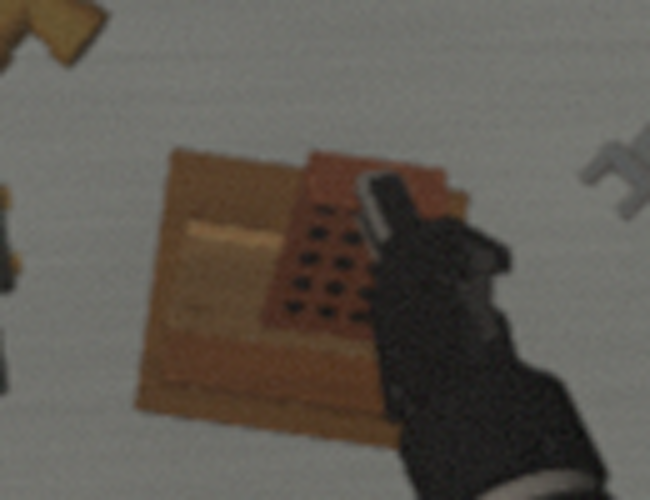

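The plate is over the stand (crop 265–445, 150–330), parallel to it with the lip at the top. I lower it.

Emit:
{"fn": "apply_moves", "kwargs": {"delta_pos": [[-0.001, -0.012, 0.002], [-0.001, -0.012, 0.002], [-0.001, -0.012, 0.002], [0, -0.012, 0.001], [0, -0.01, 0], [0, -0.007, 0], [0, 0, 0], [0, -0.003, 0], [0, -0.003, 0], [0, 0, 0]], "rotation": [[0, 0, 0], [0, 0, 0], [0, 0, 0], [0, 0, 0], [0, 0, 0], [0, 0, 0], [0, 0, 0], [0, 0, 0], [0, 0, 0], [0, 0, 0]], "claw": [1, 1, 1, 1, 1, 1, 1, 1, 1, 1]}}

```text
time: 12.78
eef_pos: [0.5348, -0.1278, 0.168]
orientation: [0.269, 0.59, 0.62, 0.441]
force: [-0.2, -0.4, -3.1]
grip_width: 0.0032
grip_force: 60.8
```

```bash
python3 -c "
from tg import *
k=dict(dx=-.0015,dz=-.0012,dy=-.003)
togo(pl(-.005,.0,**k),RS)"
```

```text
t 12.78 p [ 0.5348 -0.1278  0.168 ] q [-0.6123  0.2233  2.1599  1.7063  0.7548 -2.05  ] F [-0.1657 -0.4357 -3.11  ] w 0.00324162567374786 60.80043375492096
shift share [-0.0018 -0.0073  0.0034] rot share [-0.001   0.0004 -0.0001]
```

Emit:
{"fn": "apply_moves", "kwargs": {"delta_pos": [[0, -0.002, 0], [0, -0.002, 0], [0, 0, 0]], "rotation": [[0, 0, 0], [0, 0, 0], [0, 0, 0]], "claw": [1, 1, 1]}}

```text
time: 13.03
eef_pos: [0.534, -0.1276, 0.1666]
orientation: [0.269, 0.59, 0.62, 0.441]
force: [-0.1, -0.7, -3.3]
grip_width: 0.0034
grip_force: 60.8
```

Emit:
{"fn": "apply_moves", "kwargs": {"delta_pos": [[0, -0.002, 0], [0, 0, 0]], "rotation": [[0, 0, 0], [0, 0, 0]], "claw": [1, 1]}}

```text
time: 13.2
eef_pos: [0.5336, -0.1276, 0.1659]
orientation: [0.269, 0.59, 0.62, 0.441]
force: [-0.0, -0.5, -2.4]
grip_width: 0.0033
grip_force: 60.8
```

Emit:
{"fn": "apply_moves", "kwargs": {"delta_pos": [[0, -0.002, 0], [0, 0, 0]], "rotation": [[0, 0, 0], [0, 0, 0]], "claw": [1, 1]}}

```text
time: 13.37
eef_pos: [0.5333, -0.1275, 0.1653]
orientation: [0.269, 0.59, 0.62, 0.441]
force: [-1.1, -0.6, -2.4]
grip_width: 0.0035
grip_force: 60.8
```

Emit:
{"fn": "apply_moves", "kwargs": {"delta_pos": [[0, -0.001, 0], [0, 0, 0]], "rotation": [[0, 0, 0], [0, 0, 0]], "claw": [1, 1]}}

```text
time: 13.53
eef_pos: [0.5333, -0.1276, 0.1653]
orientation: [0.27, 0.59, 0.62, 0.442]
force: [0.7, 0.7, 0.8]
grip_width: 0.0037
grip_force: 60.9
```

Emit:
{"fn": "apply_moves", "kwargs": {"delta_pos": [[-0.0011, 0, 0.0028], [0, 0, 0]], "rotation": [[0, 0, 0], [0, 0, 0]], "claw": [1, 1]}}

```text
time: 13.7
eef_pos: [0.5344, -0.1278, 0.1647]
orientation: [0.27, 0.59, 0.62, 0.442]
force: [1.5, -0.8, 4.0]
grip_width: 0.0035
grip_force: 61.2
```

Emit:
{"fn": "apply_moves", "kwargs": {"delta_pos": [[-0.0011, 0, 0.0028], [0, 0, 0]], "rotation": [[0, 0, 0], [0, 0, 0]], "claw": [1, 1]}}

```text
time: 13.87
eef_pos: [0.5356, -0.128, 0.1643]
orientation: [0.27, 0.59, 0.62, 0.442]
force: [0.9, -0.3, 6.0]
grip_width: 0.0039
grip_force: 61.7
```

Emit:
{"fn": "apply_moves", "kwargs": {"delta_pos": [[0, 0.0008, 0], [0, 0, 0], [0, 0, 0], [0, 0, 0], [0, 0, 0], [0, 0, 0], [0, 0, 0], [0, 0, 0], [0, 0, 0]], "rotation": [[0, 0, 0], [0, 0, 0], [0, 0, 0], [0, 0, 0], [0, 0, 0], [0, 0, 0], [0, 0, 0], [0, 0, 0], [0, 0, 0]], "claw": [1, 0.95, 0.9, 0.85, 0.8, 0.7, 0.6, 0.6, 0.6]}}

```text
time: 14.62
eef_pos: [0.5353, -0.1279, 0.164]
orientation: [0.269, 0.59, 0.62, 0.441]
force: [-0.0, 0.9, 0.3]
grip_width: 0.0345
grip_force: 0.0
```

```bash
python3 -c "
from tg import *
togo(pl(-.005,.0),RS)
c=read_camera('wrist');save('w6',c)"
```

```text
t 14.62 p [ 0.5353 -0.1279  0.164 ] q [-0.6117  0.2337  2.1604  1.7181  0.7559 -2.0657] F [-0.044   0.9044  0.3265] w 0.03452032622849775 0.0
shift share [0.0059 0.0039 0.004 ] rot share [-0.0011  0.0004 -0.0002]
```

View pics/w6.png

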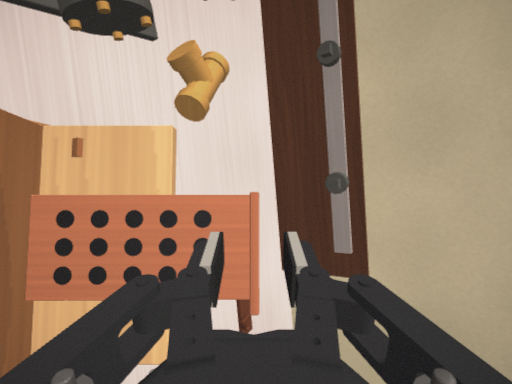

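The plate stands on its own: its bottom edge is at the ledge (col 30) and the lip (cols 250–258) is free between the fingers. I back straight out along the tool axis.

Emit:
{"fn": "apply_moves", "kwargs": {"delta_pos": [[0, 0, -0.015], [0, 0, -0.03], [0, 0, -0.04], [0, 0, -0.05], [0, 0, -0.05], [0, 0, -0.05], [0, 0, -0.03], [0, 0, 0], [0, 0, 0]], "rotation": [[0, 0, 0], [0, 0, 0], [0, 0, 0], [0, 0, 0], [0, 0, 0], [0, 0, 0], [0, 0, 0], [0, 0, 0], [0, 0, 0]], "claw": [0.6, 0.6, 0.6, 0.6, 0.6, 0.6, 0.6, 0.6, 0.6]}}

```text
time: 15.42
eef_pos: [0.4446, -0.1526, 0.2137]
orientation: [0.27, 0.59, 0.619, 0.441]
force: [0.2, 0.0, -1.3]
grip_width: 0.0341
grip_force: 0.0
```

Run:
```python
from held import plane
from tg import *
print(observe()["eef_pos"])
c=read_camera("top");P=cloud(c);h=cv2.cvtColor(c['pixels'],cv2.COLOR_RGB2HSV).astype(int)
L=(P-rest)@Fs
m=(h[...,0]<14)&(h[...,1]>110)&(L[...,0]>-.06)&(L[...,0]<.06)&(L[...,1]>.01)&(L[...,1]<.16)&(L[...,2]>-.05)&(L[...,2]<-.0025)
q=L[m];b=q[(q[:,1]<.125)];cc,n,k=plane(b);print(cc,n,k,np.percentile(q,[1,99],axis=0))
```

```text
t 15.42 p [ 0.4446 -0.1526  0.2137] q [-0.8418 -0.0134  2.2789  1.4441  0.9208 -1.8933] F [ 0.2369  0.0118 -1.3374] w 0.03413398166595677 0.0
shift share [-0.3     0.3822  0.1341] rot share [-0.0005  0.0014  0.0001]
top 1 y [-0.0011 -0.0011] z [-0.0164 -0.0164] x [-0.0001 -0.0001]Traceback (most recent call last):
  File "<stdin>", line 1, in <module>
  File "held.py", line 12, in <module>
    q=L[m];print(n,m.sum(),"y",np.percentile(q[:,0],[1,99]),"z",np.percentile(q[:,1],[1,99]),"x",np.percentile(q[:,2],[1,99]))
                               ~~~~~~~~~~~~~^^^^^^^^^^^^^^^
    return _quantile_unchecked(
        a, q, axis, out, overwrite_input, method, keepdims, weights)
    return _ureduce(a,
                    func=_quantile_ureduce_func,
    ...<5 lines>...
                    overwrite_input=overwrite_input,
                    method=method)
    r = func(a, **kwargs)
    result = _quantile(arr,
                       quantiles=q,
    ...<2 lines>...
                       out=out,
                       weights=wgt)
    slices_having_nans = np.isnan(arr[-1, ...])
                                  ~~~^^^^^^^^^
IndexError: index -1 is out of bounds for axis 0 with size 0
```

Run:
```python
from tg import *
c=read_camera("top");P=cloud(c);h=cv2.cvtColor(c['pixels'],cv2.COLOR_RGB2HSV).astype(int)
save('t7',c,(250,130,400,250,5))
L=(P-rest)@Fs
m=(np.abs(L[...,0])<.03)&(L[...,1]>.02)&(L[...,1]<.12)&(abs(L[...,2])<.04)&(h[...,0]<10)&(h[...,1]>110)
q=L[m];cc=np.median(q,0);A=np.c_[q[:,:2],np.ones(len(q))]
print(len(q),cc,np.linalg.lstsq(A,q[:,2],rcond=None)[0])
```

```text
266 [ 0.0027  0.066  -0.0055] [ 0.0041  0.0147 -0.0064]
```

View pics/t7.png

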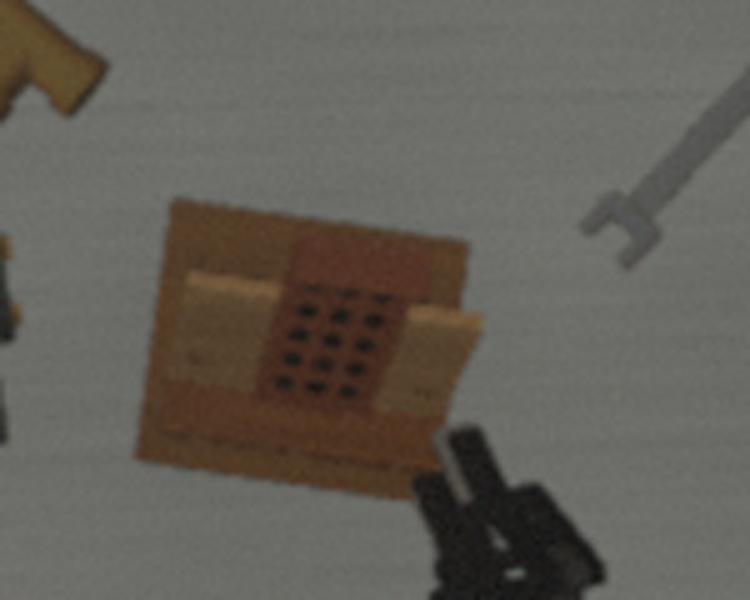

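The plate stands mid-stand (crop 260–435, 235–410). Its front face is 5.5 mm off the backrest plane, which is one plate thickness, and it leans parallel to the backrest with the lip up. The gripper is clear, so I hand in.

```bash
python3 -c "
from rig import *
print(hand_in())"
```

```text
the job is handed in; nothing more can be done
None
```

The copper strainer plate is out of the housing and standing on the drain stand with its lip up and facing forward, and the gripper is clear of it; I handed the job in at about 15.5 s, and no verdict was returned.

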